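# Load the bottle carrier and slide it to the scanner

## Task

Take the three white-capped bottles from the wooden stock tray and stand one upright in each empty well of the carrier, on its black pad, leaving the orange-capped bottle in its well. Then slide the loaded carrier fully home to the scanner without slamming it, and let go. Do not shove the telephone or the carton.

Things in the scene. Friction and masses are not known exactly. Their poses are not given: they have to be found in the camera images.
- station: scanner station fixed to the desk: aluminium base plate 360 x 170 mm, white scanner housing 100 mm high (with black window) at its +x end, face 190 mm along +x from the origin. Origin on the desk under the centre of the carriage's load position; its x axis points along the slide towards the housing, z up
- carriage (a joint): slide of the wooden carrier block along the station's x axis, in m: 0 = load position (as at the start), 0.090 = home, against its end stop at the scanner. It stays where it is left; friction about 3 N, so push or pull it by the handle. The block is 160 x 160 mm, its underside 16 mm and its top 61 mm above the desk, with four square wells
- handle_top (a point): centre of the flat top of the carriage's upright black round handle, on the side away from the scanner: 24 mm diameter, standing clear for 82 mm below this point. The point lies 118 mm along -x from the block's centre and 108 mm above the desk; it moves with the carriage. The handle's foot stands on a thin 50 mm wide aluminium tongue
- bottle_orange: round plastic bottle standing upright: 92 mm tall, body 38 mm diameter up to 58 mm, ribbed orange cap 29 mm diameter from 64 to 92 mm; 50 g. Origin: centre of its underside, z up along the bottle. It already stands in one of the four wells (which one varies), directly on the well floor
- stock_tray: shallow wooden tray fixed to the desk, 130 x 240 mm (x, y), rim 25 mm high, walls and floor 6 mm thick; the three white-capped bottles stand in it in a row along its y axis, about 70 mm apart. Origin: centre of its underside
- telephone: white and grey desk telephone, 180 x 200 mm, 62 mm high; origin at the centre of its underside. Bystander
- carton: cardboard carton 80 x 90 x 70 mm high; origin at the centre of its underside. Bystander
- well_a (a point): centre of the floor of one square well of the carrier: 48 x 48 mm, 35 mm deep (floor 26 mm above the desk); wells are 74 mm apart in a 2 by 2 pattern whose sides lie along the station's x and y; handle side, -y. Moves with the carriage, axes parallel to the station's
- well_b (a point): centre of the floor of one square well of the carrier: 48 x 48 mm, 35 mm deep (floor 26 mm above the desk); wells are 74 mm apart in a 2 by 2 pattern whose sides lie along the station's x and y; handle side, +y. Moves with the carriage, axes parallel to the station's
- well_c (a point): centre of the floor of one square well of the carrier: 48 x 48 mm, 35 mm deep (floor 26 mm above the desk); wells are 74 mm apart in a 2 by 2 pattern whose sides lie along the station's x and y; scanner side, -y. Moves with the carriage, axes parallel to the station's
- well_d (a point): centre of the floor of one square well of the carrier: 48 x 48 mm, 35 mm deep (floor 26 mm above the desk); wells are 74 mm apart in a 2 by 2 pattern whose sides lie along the station's x and y; scanner side, +y. Moves with the carriage, axes parallel to the station's
- bottle_1: round plastic bottle standing upright: 92 mm tall, body 38 mm diameter up to 58 mm, ribbed white cap 29 mm diameter from 64 to 92 mm; 50 g. Origin: centre of its underside, z up along the bottle. Starts in the stock tray on its 6 mm thick floor
- pad_1: loose black rubber cushion disc, 43 mm diameter, 5 mm thick, lying on the floor of an empty well (which one varies); origin at the centre of its underside. It stays in the well and the bottle goes on top of it
- bottle_2: round plastic bottle standing upright: 92 mm tall, body 38 mm diameter up to 58 mm, ribbed white cap 29 mm diameter from 64 to 92 mm; 50 g. Origin: centre of its underside, z up along the bottle. Starts in the stock tray on its 6 mm thick floor
- pad_2: loose black rubber cushion disc, 43 mm diameter, 5 mm thick, lying on the floor of an empty well (which one varies); origin at the centre of its underside. It stays in the well and the bottle goes on top of it
- bottle_3: round plastic bottle standing upright: 92 mm tall, body 38 mm diameter up to 58 mm, ribbed white cap 29 mm diameter from 64 to 92 mm; 50 g. Origin: centre of its underside, z up along the bottle. Starts in the stock tray on its 6 mm thick floor
- pad_3: loose black rubber cushion disc, 43 mm diameter, 5 mm thick, lying on the floor of an empty well (which one varies); origin at the centre of its underside. It stays in the well and the bottle goes on top of it

How it is judged:
By the outcome, as a careful person would: the job done as asked, in the order asked, and still so for the second after the job is handed in, with the robot touching nothing.
It also fails if it takes over 72 s, if anything falls off the work surface, if the arm or the gripper's body presses on something with over 40 N, if the wrist force passes 120 N, or if a joint passes its speed limit or range.

## Robot

A 7-joint arm with a two-finger parallel gripper is mounted at the origin on the work surface. World frame = base frame: x ahead of the robot, y to its left, z up, the work surface at z = 0. Lengths are in m, angles in rad, forces in N, time in s.
With the tool pointing down it reaches from about 0.425 to 0.925 m from the base axis. Payload 6.8 kg.
Tool frame: the origin (TCP) lies on the centre line of the jaws, within the pads' length; the fingertips stand 8 mm ahead of it and the grasp point (between the pads) lies 11 mm behind it (bot.tips_ahead is the distance from the TCP to the fingertips, in m); z points along the fingers, y is the line along which they close (so a half turn about z gives the same grasp; the last joint's range is limited). The gripper opens to 85 mm and grips with 20 to 120 N. Pads are 22 mm wide; open, the fingers measure 114 mm over their backs; the gripper's body (76 mm by 85 mm) begins 54 mm behind the grasp point. The pads swing forward as they close: fully open they stand 13 mm farther back than shut.
Start: joints at [1.18, 0.477, 0.022, 1.555, -0.011, 1.109, -0.083], TCP at [0.188, -0.648, 0.239] pointing down, gripper open.
Joint ranges: [-2.96, 2.96], [-0.34, 2.1], [-1.41, 1.46], [0.24, 2.44], [-1.37, 4.51], [0.17, 1.92], [-2.96, 2.96]. Speed limits (rad/s): [2.39, 2.39, 3.14, 3.14, 3.14, 3.14, 3.14].

## Interface

Orientations are given as a unit quaternion [w, x, y, z].
In Python, from station import bot gives the robot as it stands.
- The arm moves only by the tool send_rows, never from a script. Its argument "deltas" is text: rows parted by semicolons, each of 4 numbers parted by spaces: the shift along the tool's x, y, z in m, then the turn about the tool's z in degrees. In form: x y z spin; .... A call has 1 to 5 rows; each row is the pose to reach, as a shift and turn from the pose commanded when the call began, along the tool's axes at that moment; what a row does not reach only later rows make up. A row lasts 1/10 s, in which the tool goes at most 50 mm and 8.59 degrees, less where a joint would pass 70% of its speed; a pose out of reach is approached as far as the arm can. A call with a gripper value outside its range is refused whole. "claw" is the opening, from 0 (shut) to 1 (fully open), set as the call begins (left out, the last holds). The fingers move at their own pace and stop on an object; "force" is the grip in N (left out, the last holds). Time passes only in rows, so rows that repeat a pose let the fingers close. It gives the time, the measured TCP pose, the force, the opening and the grip force at its end, in the units of the state.
- bot.get_obs(): the state, without advancing time (a new reading comes with each control period).
- bot.read_camera(name): name is "side" or "top"; returns a dict with "img" (480x640x3 uint8, red, green, blue), "depth" (480x640 float32, m along the optical axis (not along the pixel's ray), 0 where there is no reading), "fx", "fy", "cx", "cy" (pixels), "dist_coeffs" ([k1, k2, p1, p2, k3] as OpenCV has them; the pictures are not rectified), "camera_from_world" (4x4, takes a point from world to camera coordinates). Camera axes: x right, y up, looking along -z (the intrinsics and any distortion apply to the point x, -y, -z); pixel columns grow to the right and rows downward; lengths in m; the calibration is good to about 2 mm. A picture is of the moment at which its call begins.
- bot.hand_in(): hands the job in; it is judged then, once.
Trained networks look in a picture, given as the dict that the camera call returned (one of the last four; its "shot" number tells which), for a name from the list of things; names that differ only in an ending like _2 or _b are one class to them, and where a whole thing is asked for, a point or a joint stands for the part that bears it (a point fixed in the world has none). Each returns a list of dicts, best first, with "confidence" (0 to 1); they miss things now and then, are a little off and sometimes report something else, mostly with a low value. They report only what shows in the picture. A call takes as long as a camera call.
- bot.masks_of(picture, query): "mask" (480x640 bool, what is visible of it).
- bot.landmark_of(picture, query): "xyz" ([x, y, z] in m, in world coordinates, good to about 4 mm: a listed point, or the origin of a listed thing).
The state is a dict: "t": time; "q": joint angles; "joint_vel": joint speeds; "joint_torque": joint torques, N m; "eef_pos": TCP position; "tool_rot": TCP orientation; "contact_force": force on the tool from outside, world axes, zero at the start; "torque": the same for the moment, N m; "gripper_width": opening from 0.0 (shut) to 1.0 (fully open); "grasp_force": force on a finger pad.
Only numpy, scipy, OpenCV 4.12 (cv2) and the standard library are available. Lean on these libraries where they do the work, as an engineer would, in place of code of your own. Each camera call takes 0.05 s, during which the arm holds its last target. There are 200 camera calls.

## Working session

There is one attempt and no reset: what is moved stays moved. The work goes in short steps, Python scripts to look and compute and a tool call to move; the robot and the scene stay as the last step left them, time stands still between calls to the robot, and variables do not carry over. Pictures are saved under pics/ and viewed, at most 10 in all, crops included, and the job is handed in when it is done.

Besides the shell and the picture viewer there is one more tool, called after "Emit:" by a JSON object that holds its "method" and its "body", one argument or row to a line. send_rows: Moves the arm, as the interface text tells. Its arguments: {"type":"object","properties":{"deltas":{"type":"string"},"claw":{"type":"number"},"force":{"type":"number"}},"required":["deltas"]}

```bash
mkdir -p pics; ls
cat > h.py <<'E'
import numpy as np, cv2
from station import bot
def top():
    p=bot.read_camera("top"); return p
def lm(p,q):
    for d in bot.landmark_of(p,q): print(q,np.round(d["xyz"],3),round(d["confidence"],2))
E
python3 - <<'E'
from h import *
for n in("top","side"):
    p=bot.read_camera(n); cv2.imwrite(f"pics/{n}0.png",p["img"][...,::-1])
    print(n)
    for q in ["station","carriage","handle_top","bottle_orange","stock_tray","telephone","carton","well_a","bottle_1","pad_1"]: lm(p,q)
print(bot.get_obs())
E
```

```text
pics
top
station [ 0.589  0.066 -0.   ] 0.92Traceback (most recent call last):
  File "<stdin>", line 5, in <module>
  File "h.py", line 6, in lm
    for d in bot.landmark_of(p,q): print(q,np.round(d["xyz"],3),round(d["confidence"],2))
             ~~~~~~~~~~~~~~~^^^^^
ValueError: it knows: bottle, bottle_orange, carton, handle_top, pad, station, stock_tray, telephone, well
```

Run:
```python
from h import *
for n in("top","side"):
    p=bot.read_camera(n); cv2.imwrite(f"pics/{n}1.png",p["img"][...,::-1])
    print(n)
    for q in ["station","handle_top","bottle_orange","stock_tray","telephone","carton","well","bottle","pad"]: lm(p,q)
print(bot.get_obs())
```

```text
top
station [ 0.589  0.063 -0.   ] 0.92
station [0.562 0.026 0.027] 0.49
handle_top [0.471 0.044 0.107] 0.66
bottle_orange [0.564 0.023 0.024] 0.55
stock_tray [ 0.514 -0.248  0.001] 0.85
telephone [ 0.494  0.409 -0.001] 0.79
telephone [ 0.692 -0.208  0.   ] 0.4
carton [ 0.692 -0.208  0.002] 0.87
well [0.612 0.11  0.026] 0.87
well [0.564 0.021 0.028] 0.82
well [0.547 0.092 0.027] 0.64
well [0.633 0.045 0.022] 0.61
well [ 0.539 -0.248  0.01 ] 0.36
well [ 0.512 -0.326  0.006] 0.16
bottle [ 0.491 -0.181  0.009] 0.78
bottle [ 0.537 -0.249  0.005] 0.77
bottle [ 0.511 -0.326  0.005] 0.6
pad [0.635 0.038 0.026] 0.89
pad [0.613 0.109 0.03 ] 0.76
pad [0.543 0.097 0.025] 0.6
side
station [0.595 0.071 0.004] 0.85
station [ 0.49  -0.185  0.006] 0.66
handle_top [0.474 0.038 0.109] 0.59
bottle_orange [0.558 0.024 0.029] 0.76
telephone [ 0.496  0.409 -0.004] 0.73
telephone [0.545 0.099 0.026] 0.4
carton [ 0.692 -0.214 -0.   ] 0.64
carton [ 0.49  -0.182  0.005] 0.56
well [0.547 0.097 0.027] 0.74
well [0.562 0.029 0.029] 0.72
well [0.617 0.118 0.026] 0.58
bottle [ 0.515 -0.328  0.005] 0.84
bottle [ 0.
[... 167 characters left out ...]
([ 1.17986367,  0.4770069 ,  0.02239526,  1.55542019, -0.01151885,
        1.10933482, -0.08309822]), 'joint_vel': array([ 0.00064556,  0.00025317, -0.00024599,  0.00010745, -0.00190228,
       -0.00134308,  0.00047903]), 'joint_torque': array([-3.63795662e-04, -5.96328950e+01,  1.60630155e+00, -2.81551373e+01,
        1.24167663e-02,  1.36158735e-03, -3.86163549e-06]), 'eef_pos': array([ 0.18838753, -0.64817175,  0.23929464]), 'tool_rot': array([-2.34200690e-05,  9.90019035e-01,  1.40933708e-01,  1.12038164e-05]), 'contact_force': array([ 0.0339223 ,  0.02747379, -0.49848609]), 'torque': array([ 0.00795161, -0.00658023,  0.00429077]), 'grasp_force': 0.0, 'gripper_width': 0.9946162115342778}
```

View pics/top1.png

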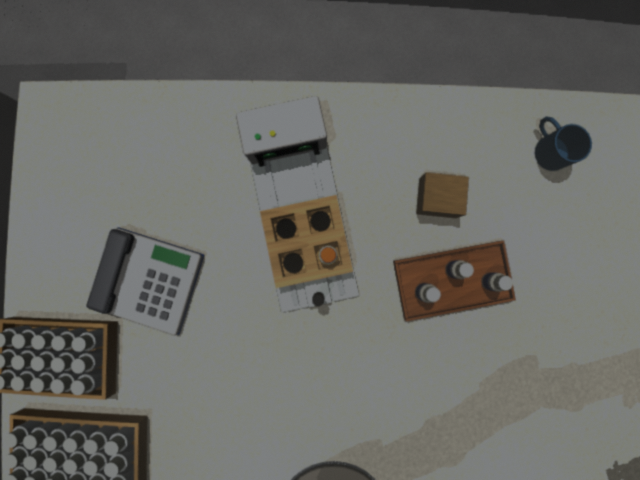

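View pics/side1.png

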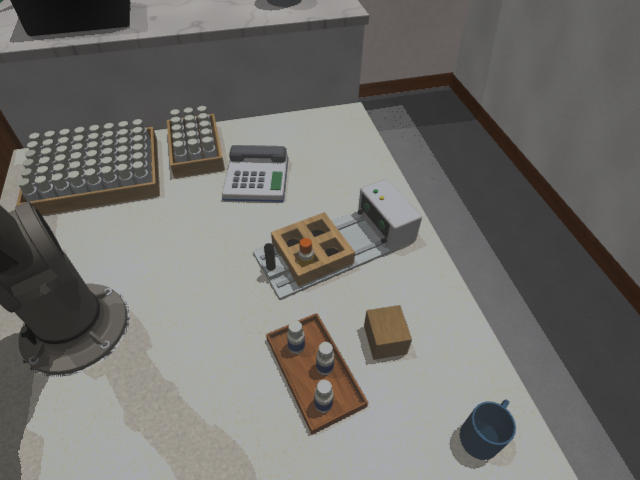

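The top view shows the carrier with the orange cap at (328,256), empty wells with pads at (286,228), (320,220) and (292,262), and the handle at (318,299). White caps stand at (430,293), (461,269) and (502,283), and the carton is at (443,194). The side view agrees. Next I'll refine these positions with depth.

```bash
cat >> h.py <<'E'
def cloud(p):
    K=np.array([[p["fx"],0,p["cx"]],[0,p["fy"],p["cy"]],[0,0,1]])
    v,u=np.mgrid[:480,:640]; uv=np.stack([u,v],-1).reshape(-1,1,2).astype(float)
    n=cv2.undistortPoints(uv,K,np.array(p["dist_coeffs"],float))[:,0]
    d=p["depth"].reshape(-1,1).astype(float)
    c=np.hstack([n[:,:1]*d,-n[:,1:]*d,-d,np.ones_like(d)])
    w=(c@np.linalg.inv(p["camera_from_world"]).T)[:,:3]; w[d[:,0]<=0]=np.nan
    return w.reshape(480,640,3)
def circ(w,xy,r,z0,z1):
    "centre (min enclosing / mean) of points near xy in height band"
    m=(np.hypot(w[...,0]-xy[0],w[...,1]-xy[1])<r)&(w[...,2]>z0)&(w[...,2]<z1)
    q=w[m]; c,R=cv2.minEnclosingCircle(q[:,:2].astype(np.float32))
    return np.r_[q.mean(0),c,R,len(q)].round(4)
E
python3 - <<'E'
from h import *
for n in("top","side"):
    p=bot.read_camera(n); w=cloud(p); print(n)
    for k,xy,a,b in [("b",(.491,-.183),.09,.107),("b",(.538,-.247),.09,.107),("b",(.512,-.327),.09,.107),("or",(.562,.024),.11,.125),("han",(.472,.042),.1,.115)]:
        print(k,circ(w,xy,.03,a,b))
    m=(np.abs(w[...,2]-.061)<.005)&(np.hypot(w[...,0]-.589,w[...,1]-.066)<.13)
    q=w[m][:,:2].astype(np.float32); print("block",cv2.minAreaRect(q),len(q))
    for k in ("well","pad"):
      for d in bot.landmark_of(p,k): print(k,d["xyz"].round(4) if hasattr(d["xyz"],"round") else d["xyz"],d["confidence"])
E
```

```text
top
b [ 4.906e-01 -1.809e-01  9.860e-02  4.908e-01 -1.821e-01  1.440e-02
  1.640e+02]
b [ 5.392e-01 -2.455e-01  9.870e-02  5.389e-01 -2.463e-01  1.480e-02
  1.760e+02]
b [ 5.152e-01 -3.237e-01  9.820e-02  5.151e-01 -3.247e-01  1.510e-02
  1.790e+02]
or [5.624e-01 2.410e-02 1.188e-01 5.628e-01 2.440e-02 1.510e-02 1.850e+02]
han [4.755e-01 4.160e-02 1.084e-01 4.752e-01 4.170e-02 1.190e-02 1.230e+02]
block ((0.5749604105949402, 0.06526340544223785), (0.19173797965049744, 0.16053131222724915), 13.144013404846191) 3993
well [0.5609, 0.0223, 0.0279] 0.86
well [0.548, 0.0921, 0.0274] 0.77
well [0.6166, 0.1133, 0.025] 0.75
well [0.6356, 0.0464, 0.0227] 0.66
pad [0.6127, 0.1119, 0.0306] 0.73
pad [0.5447, 0.0968, 0.0272] 0.58
pad [0.6335, 0.0425, 0.0245] 0.55
side
b [ 4.905e-01 -1.847e-01  9.820e-02  4.904e-01 -1.829e-01  1.560e-02
  1.580e+02]
b [ 5.392e-01 -2.493e-01  9.860e-02  5.389e-01 -2.476e-01  1.570e-02
  1.680e+02]
b [ 5.151e-01 -3.276e-01  9.860e-02  5.152e-01 -3.264e-01  1.500e-02
  1.890e+02]
or [5.624e-01 2.040e-02 1.183e-01 5.623e-01 2.130e-02 1.600e-02 1.130e+02]
han [4.758e-01 3.820e-02 1.076e-01 4.760e-01 4.000e-02 1.390e-02 8.000e+01]
block ((0.567715585231781, 0.06236207112669945), (0.21085810661315918, 0.164292573928833), 12.983119010925293) 2040
well [0.5447, 0.0957, 0.0239] 0.94
well [0.6154, 0.1174, 0.024] 0.67
well [0.562, 0.031, 0.0287] 0.65
well [0.6329, 0.0407, 0.0214] 0.65
pad [0.54, 0.0961, 0.029] 0.65
pad [0.6322, 0.0424, 0.0305] 0.54
pad [0.6145, 0.1124, 0.0269] 0.41
```

Emit:
{"method": "send_rows", "body": {
  "deltas": "0.045 -0.0245 0 3.1; 0.085 -0.046 0 3.1; 0.125 -0.068 0 3.1; 0.165 -0.09 0 3.1; 0.2 -0.108 0 3.1",
  "claw": 0.7,
  "force": 30
}}

```text
t: 1.9
eef_pos: [0.3521, -0.4866, 0.2396]
tool_rot: [0.0, 0.993, 0.115, 0.0]
contact_force: [0.7, -0.2, 0.3]
gripper_width: 0.698
grasp_force: 0.0
```

Emit:
{"method": "send_rows", "body": {
  "deltas": "0.04 -0.0245 0 0; 0.08 -0.049 0 0; 0.12 -0.0735 0 0; 0.16 -0.098 0.02 0; 0.195 -0.12 0.05 0"
}}

```text
t: 2.4
eef_pos: [0.515, -0.3275, 0.1921]
tool_rot: [0.001, 0.993, 0.115, 0.002]
contact_force: [0.5, 0.1, -0.3]
gripper_width: 0.697
grasp_force: 0.0
```

Emit:
{"method": "send_rows", "body": {
  "deltas": "0 0 0 0; 0 0 0.02 0; 0 0 0.05 0"
}}

```text
t: 2.7
eef_pos: [0.5132, -0.3296, 0.1417]
tool_rot: [0.001, 0.993, 0.114, 0.002]
contact_force: [0.3, -1.1, 0.4]
gripper_width: 0.706
grasp_force: 0.0
```

Emit:
{"method": "send_rows", "body": {
  "deltas": "0 0 0 0; 0 0 0 0"
}}

```text
t: 2.9
eef_pos: [0.5114, -0.3291, 0.1407]
tool_rot: [-0.0, 0.993, 0.114, -0.0]
contact_force: [-0.2, 0.6, 1.0]
gripper_width: 0.704
grasp_force: 0.0
```

Emit:
{"method": "send_rows", "body": {
  "deltas": "0.0035 -0.0022 0.02 0; 0.0035 -0.0022 0.045 0; 0.0035 -0.0022 0.058 0; 0.0035 -0.0022 0.065 0; 0.0035 -0.0022 0.065 0"
}}

```text
t: 3.4
eef_pos: [0.5147, -0.3261, 0.0756]
tool_rot: [-0.0, 0.993, 0.114, -0.0]
contact_force: [0.4, 0.1, 0.3]
gripper_width: 0.698
grasp_force: 0.0
```

```bash
python3 -c "
from h import *
for i in range(3):
    o=bot.get_obs(); print(o['t'],o['eef_pos'],o['joint_vel'].round(4))
    p=bot.read_camera('side')
cv2.imwrite('pics/s2.png',cv2.resize(p['img'][280:460,220:420,::-1],None,fx=3,fy=3))"
```

```text
3.4 [ 0.51468621 -0.3261124   0.07563413] [-0.0004 -0.0168 -0.002  -0.0129 -0.0002  0.0087 -0.0013]
3.45 [ 0.5150994  -0.32625004  0.07620644] [ 0.0013 -0.0123 -0.0008 -0.009   0.0013  0.0025 -0.0001]
3.5 [ 0.51537784 -0.32637336  0.07659077] [-0.0014 -0.0066  0.0002 -0.0039 -0.0009 -0.002  -0.0017]
```

View pics/s2.png

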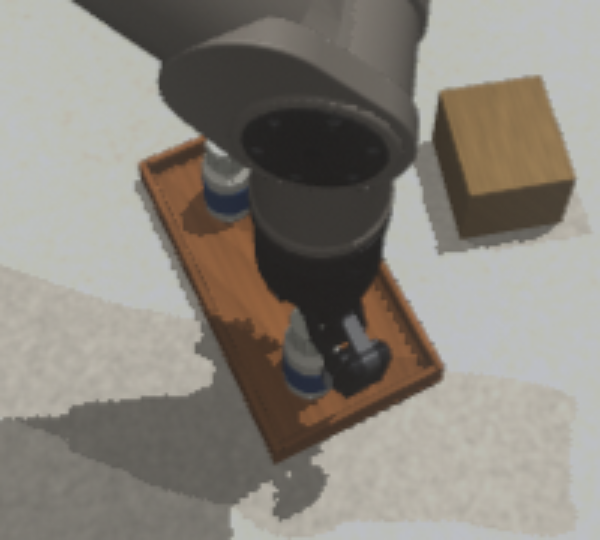

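The crop shows the gripper over the third bottle (about 305,355 in the crop), with one finger in front of the cap. The arm settles within a few tenths of a second. Closing now.

Emit:
{"method": "send_rows", "body": {
  "deltas": "0 0 0 0; 0 0 0 0; 0 0 0 0; 0 0 0 0; 0 0 0 0",
  "claw": 0,
  "force": 30
}}

```text
t: 4.05
eef_pos: [0.5152, -0.326, 0.0762]
tool_rot: [0.0, 0.993, 0.114, 0.0]
contact_force: [-0.3, 0.5, 5.5]
gripper_width: 0.327
grasp_force: 29.5
```

Emit:
{"method": "send_rows", "body": {
  "deltas": "0 0 -0.015 0; 0 0 -0.045 0; 0 0 -0.085 0; 0 0 -0.12 0; 0.01 -0.016 -0.14 0"
}}

```text
t: 4.55
eef_pos: [0.5206, -0.3114, 0.2195]
tool_rot: [0.002, 0.994, 0.112, 0.001]
contact_force: [-0.8, -0.9, -0.3]
gripper_width: 0.329
grasp_force: 29.7
```

Emit:
{"method": "send_rows", "body": {
  "deltas": "0.02 -0.033 0 0; 0.042 -0.07 0 0; 0.065 -0.108 0 0; 0.088 -0.146 0 0; 0.111 -0.184 0 0"
}}

```text
t: 5.05
eef_pos: [0.5874, -0.1021, 0.2164]
tool_rot: [0.0, 0.993, 0.114, 0.0]
contact_force: [0.4, 0.1, -1.1]
gripper_width: 0.325
grasp_force: 29.7
```

Emit:
{"method": "send_rows", "body": {
  "deltas": "0.023 -0.038 0 0; 0.046 -0.076 0 0; 0.064 -0.106 0 0; 0.075 -0.124 0 0; 0.078 -0.129 0 0"
}}

```text
t: 5.55
eef_pos: [0.6341, 0.0435, 0.2161]
tool_rot: [-0.001, 0.993, 0.116, 0.0]
contact_force: [-0.4, 0.2, 0.5]
gripper_width: 0.327
grasp_force: 29.7
```

Emit:
{"method": "send_rows", "body": {
  "deltas": "0 0 0 0; 0 0 0 0; 0 0 0 0"
}}

```text
t: 5.85
eef_pos: [0.6337, 0.0373, 0.2156]
tool_rot: [0.001, 0.994, 0.113, -0.0]
contact_force: [0.1, 0.1, -0.6]
gripper_width: 0.331
grasp_force: 29.7
```

Emit:
{"method": "send_rows", "body": {
  "deltas": "0.0017 -0.0023 0.02 0; 0.0017 -0.0023 0.05 0; 0.0017 -0.0023 0.07 0; 0.0017 -0.0023 0.075 0; 0.0017 -0.0023 0.075 0"
}}

```text
t: 6.35
eef_pos: [0.6347, 0.0411, 0.1401]
tool_rot: [0.0, 0.994, 0.113, -0.001]
contact_force: [-0.2, -0.0, 0.2]
gripper_width: 0.331
grasp_force: 29.7
```

```bash
python3 -c "
from h import *
p=bot.read_camera('side'); o=bot.get_obs(); print(o['eef_pos'],o['contact_force'])
cv2.imwrite('pics/s3.png',cv2.resize(p['img'][160:310,220:420,::-1],None,fx=4,fy=4))"
```

```text
[0.63547423 0.04153794 0.1411315 ] [ 0.13185924 -0.07370581 -0.30842451]
```

View pics/s3.png

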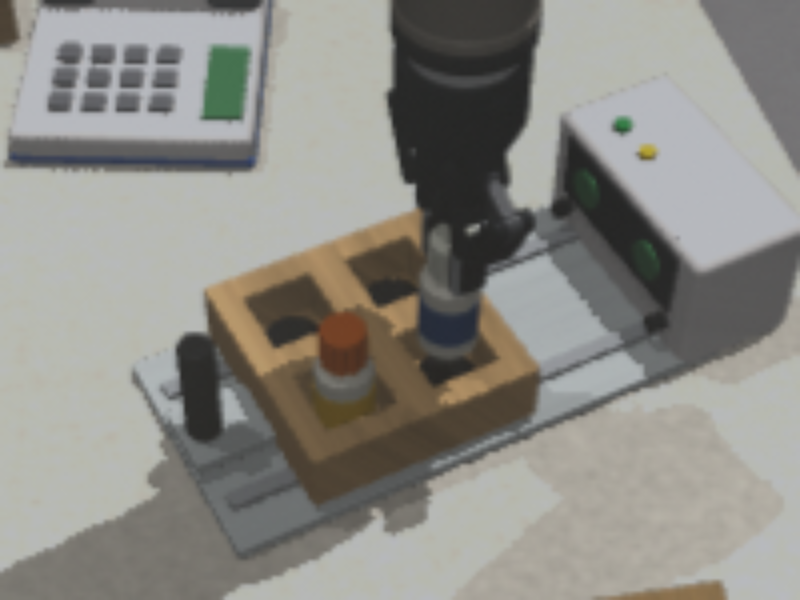

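The bottle hangs at (448,310) in the crop, just over well c and centred with its pad below. Lowering it.

Emit:
{"method": "send_rows", "body": {
  "deltas": "-0.001 0.001 0.01 0; -0.001 0.001 0.022 0; -0.001 0.001 0.031 0; -0.001 0.001 0.036 0; -0.001 0.001 0.038 0"
}}

```text
t: 6.9
eef_pos: [0.6339, 0.0411, 0.1015]
tool_rot: [-0.0, 0.993, 0.114, -0.001]
contact_force: [0.2, -0.5, -0.5]
gripper_width: 0.332
grasp_force: 29.7
```

Emit:
{"method": "send_rows", "body": {
  "deltas": "0 0 0 0; 0 0 0 0"
}}

```text
t: 7.1
eef_pos: [0.6347, 0.0412, 0.1028]
tool_rot: [-0.0, 0.993, 0.114, 0.0]
contact_force: [1.1, 0.4, -0.6]
gripper_width: 0.328
grasp_force: 29.7
```

Emit:
{"method": "send_rows", "body": {
  "deltas": "0 0 0.001 0; 0 0 0.002 0; 0 0 0.002 0"
}}

```text
t: 7.4
eef_pos: [0.6348, 0.0413, 0.1012]
tool_rot: [0.0, 0.993, 0.114, 0.001]
contact_force: [-0.3, -0.3, 3.6]
gripper_width: 0.332
grasp_force: 30.0
```

Emit:
{"method": "send_rows", "body": {
  "deltas": "0 0 0 0; 0 0 0 0; 0 0 0 0; 0 0 0 0",
  "claw": 0.6
}}

```text
t: 7.8
eef_pos: [0.6343, 0.0411, 0.1003]
tool_rot: [0.0, 0.993, 0.114, -0.0]
contact_force: [-0.3, -0.3, -0.0]
gripper_width: 0.603
grasp_force: 0.0
```

Emit:
{"method": "send_rows", "body": {
  "deltas": "0 0 -0.015 0; 0 0 -0.05 0; 0 0 -0.085 0; 0 0 -0.105 0; 0 0 -0.114 0"
}}

```text
t: 8.3
eef_pos: [0.6357, 0.0414, 0.2183]
tool_rot: [-0.0, 0.993, 0.114, 0.003]
contact_force: [0.2, 0.5, 0.1]
gripper_width: 0.599
grasp_force: 0.0
```

Emit:
{"method": "send_rows", "body": {
  "deltas": "-0.018 0.03 0 0; -0.043 0.07 0 0; -0.068 0.111 0 0; -0.093 0.152 0 0; -0.118 0.193 0 0",
  "claw": 0.7
}}

```text
t: 8.8
eef_pos: [0.5619, -0.1752, 0.2143]
tool_rot: [-0.0, 0.993, 0.114, -0.0]
contact_force: [0.6, 0.3, -1.0]
gripper_width: 0.698
grasp_force: 0.0
```

Emit:
{"method": "send_rows", "body": {
  "deltas": "-0.023 0.037 0 0; -0.036 0.059 0.02 0; -0.041 0.066 0.05 0; -0.041 0.066 0.07 0; -0.041 0.066 0.075 0"
}}

```text
t: 9.3
eef_pos: [0.536, -0.247, 0.1368]
tool_rot: [-0.001, 0.994, 0.114, -0.002]
contact_force: [-0.1, 0.3, 0.3]
gripper_width: 0.699
grasp_force: 0.0
```

Emit:
{"method": "send_rows", "body": {
  "deltas": "0 0 0 0; 0 0 0 0; 0 0 0 0"
}}

```text
t: 9.6
eef_pos: [0.5392, -0.2471, 0.1408]
tool_rot: [0.0, 0.993, 0.114, 0.001]
contact_force: [0.4, -0.1, 0.0]
gripper_width: 0.699
grasp_force: 0.0
```

Emit:
{"method": "send_rows", "body": {
  "deltas": "0 0 0.02 0; 0 0 0.045 0; 0 0 0.058 0; 0 0 0.0645 0; 0 0 0.0645 0"
}}

```text
t: 10.1
eef_pos: [0.5381, -0.247, 0.0748]
tool_rot: [-0.0, 0.993, 0.114, -0.0]
contact_force: [-0.9, -0.5, 0.2]
gripper_width: 0.702
grasp_force: 0.0
```

Emit:
{"method": "send_rows", "body": {
  "deltas": "0 0 0 0; 0 0 0 0; 0 0 0 0; 0 0 0 0; 0 0 0 0",
  "claw": 0
}}

```text
t: 10.6
eef_pos: [0.539, -0.2474, 0.076]
tool_rot: [0.0, 0.993, 0.114, 0.001]
contact_force: [0.4, 1.4, 6.0]
gripper_width: 0.33
grasp_force: 29.6
```

Emit:
{"method": "send_rows", "body": {
  "deltas": "0 0 -0.015 0; 0 0 -0.045 0; 0 0 -0.085 0; 0 0 -0.12 0; 0.008 -0.016 -0.14 0"
}}

```text
t: 11.1
eef_pos: [0.5426, -0.2329, 0.2191]
tool_rot: [0.002, 0.994, 0.112, 0.002]
contact_force: [0.5, -0.4, -0.4]
gripper_width: 0.329
grasp_force: 29.7
```

Emit:
{"method": "send_rows", "body": {
  "deltas": "0.016 -0.034 0 0; 0.035 -0.073 0 0; 0.054 -0.113 0 0; 0.073 -0.153 0 0; 0.092 -0.193 0 0"
}}

```text
t: 11.6
eef_pos: [0.5882, -0.0194, 0.216]
tool_rot: [0.0, 0.993, 0.114, 0.0]
contact_force: [1.2, -1.0, -0.4]
gripper_width: 0.326
grasp_force: 29.7
```

Emit:
{"method": "send_rows", "body": {
  "deltas": "0.019 -0.04 0 0; 0.037 -0.077 0 0; 0.05 -0.105 0 0; 0.057 -0.12 0 0; 0.0583 -0.123 0 0"
}}

```text
t: 12.1
eef_pos: [0.617, 0.1142, 0.2154]
tool_rot: [-0.0, 0.993, 0.116, 0.0]
contact_force: [0.1, -1.1, -0.7]
gripper_width: 0.327
grasp_force: 29.7
```

Emit:
{"method": "send_rows", "body": {
  "deltas": "0 0 0 0; 0 0 0 0; 0 0 0 0"
}}

```text
t: 12.4
eef_pos: [0.6172, 0.1096, 0.215]
tool_rot: [0.001, 0.994, 0.113, -0.0]
contact_force: [0.0, -0.3, -0.3]
gripper_width: 0.327
grasp_force: 29.7
```

Emit:
{"method": "send_rows", "body": {
  "deltas": "0.001 -0.001 0.02 0; 0.001 -0.001 0.05 0; 0.001 -0.001 0.07 0; 0.001 -0.001 0.075 0; 0.001 -0.001 0.075 0"
}}

```text
t: 12.9
eef_pos: [0.6176, 0.1122, 0.1395]
tool_rot: [0.0, 0.994, 0.113, -0.001]
contact_force: [-0.1, -0.1, -0.2]
gripper_width: 0.327
grasp_force: 29.7
```

Emit:
{"method": "send_rows", "body": {
  "deltas": "0 0 0 0; 0 0 0 0"
}}

```text
t: 13.1
eef_pos: [0.6188, 0.1133, 0.1415]
tool_rot: [-0.0, 0.993, 0.114, 0.001]
contact_force: [0.6, 0.0, -0.3]
gripper_width: 0.335
grasp_force: 29.7
```

Emit:
{"method": "send_rows", "body": {
  "deltas": "-0.001 0.001 0.01 0; -0.001 0.001 0.022 0; -0.001 0.001 0.031 0; -0.001 0.001 0.036 0; -0.001 0.001 0.038 0"
}}

```text
t: 13.6
eef_pos: [0.6166, 0.112, 0.1011]
tool_rot: [0.0, 0.993, 0.114, -0.001]
contact_force: [-1.3, -1.0, 7.1]
gripper_width: 0.33
grasp_force: 30.4
```

Emit:
{"method": "send_rows", "body": {
  "deltas": "0 0 0 0; 0 0 0.001 0; 0 0 0.002 0; 0 0 0.002 0"
}}

```text
t: 14.0
eef_pos: [0.6177, 0.1123, 0.1011]
tool_rot: [-0.0, 0.993, 0.114, 0.001]
contact_force: [-1.0, -0.6, 4.7]
gripper_width: 0.33
grasp_force: 30.3
```

Emit:
{"method": "send_rows", "body": {
  "deltas": "0 0 0 0; 0 0 0 0; 0 0 0 0; 0 0 0 0",
  "claw": 0.6
}}

```text
t: 14.4
eef_pos: [0.6171, 0.112, 0.0999]
tool_rot: [0.0, 0.993, 0.114, -0.0]
contact_force: [-0.1, 0.2, -0.9]
gripper_width: 0.599
grasp_force: 0.0
```

Emit:
{"method": "send_rows", "body": {
  "deltas": "0 0 -0.015 0; 0 0 -0.05 0; 0 0 -0.085 0; 0 0 -0.105 0; 0 0 -0.114 0"
}}

```text
t: 14.9
eef_pos: [0.6185, 0.1125, 0.2177]
tool_rot: [-0.0, 0.993, 0.114, 0.002]
contact_force: [-0.6, -0.0, -0.3]
gripper_width: 0.603
grasp_force: 0.0
```

Emit:
{"method": "send_rows", "body": {
  "deltas": "-0.022 0.03 0 0; -0.05 0.068 0 0; -0.079 0.107 0 0; -0.108 0.146 0 0; -0.137 0.186 0 0",
  "claw": 0.7
}}

```text
t: 15.4
eef_pos: [0.5244, -0.1016, 0.2138]
tool_rot: [-0.0, 0.993, 0.114, -0.0]
contact_force: [1.1, -0.9, 0.1]
gripper_width: 0.698
grasp_force: 0.0
```

Emit:
{"method": "send_rows", "body": {
  "deltas": "-0.028 0.037 0 0; -0.045 0.061 0.02 0; -0.053 0.072 0.05 0; -0.0535 0.072 0.07 0; -0.0535 0.072 0.075 0"
}}

```text
t: 15.9
eef_pos: [0.4878, -0.1825, 0.1367]
tool_rot: [-0.001, 0.994, 0.114, -0.002]
contact_force: [0.1, 1.0, 0.6]
gripper_width: 0.697
grasp_force: 0.0
```

Emit:
{"method": "send_rows", "body": {
  "deltas": "0 0 0 0; 0 0 0 0; 0 0 0 0"
}}

```text
t: 16.2
eef_pos: [0.4911, -0.1821, 0.1401]
tool_rot: [0.0, 0.993, 0.115, 0.001]
contact_force: [-0.2, -0.1, -0.4]
gripper_width: 0.698
grasp_force: 0.0
```

Emit:
{"method": "send_rows", "body": {
  "deltas": "0 0 0.02 0; 0 0 0.045 0; 0 0 0.058 0; 0 0 0.064 0; 0 0 0.064 0"
}}

```text
t: 16.7
eef_pos: [0.4901, -0.1822, 0.0749]
tool_rot: [-0.0, 0.993, 0.114, -0.0]
contact_force: [0.1, 0.3, -0.3]
gripper_width: 0.697
grasp_force: 0.0
```

Emit:
{"method": "send_rows", "body": {
  "deltas": "0 0 0 0; 0 0 0 0; 0 0 0 0; 0 0 0 0; 0 0 0 0",
  "claw": 0
}}

```text
t: 17.2
eef_pos: [0.4909, -0.1825, 0.0759]
tool_rot: [0.0, 0.993, 0.114, 0.001]
contact_force: [-0.7, 0.8, 6.1]
gripper_width: 0.328
grasp_force: 29.5
```

Emit:
{"method": "send_rows", "body": {
  "deltas": "0 0 -0.015 0; 0 0 -0.045 0; 0 0 -0.085 0; 0 0 -0.12 0; 0.008 -0.016 -0.14 0"
}}

```text
t: 17.7
eef_pos: [0.4946, -0.1676, 0.218]
tool_rot: [0.001, 0.994, 0.112, 0.001]
contact_force: [0.3, -1.3, -0.9]
gripper_width: 0.329
grasp_force: 29.8
```

Emit:
{"method": "send_rows", "body": {
  "deltas": "0.016 -0.035 0 0; 0.033 -0.073 0 0; 0.05 -0.111 0 0; 0.067 -0.149 0 0; 0.082 -0.182 0 0"
}}

```text
t: 18.2
eef_pos: [0.5327, 0.0331, 0.2151]
tool_rot: [-0.0, 0.993, 0.115, 0.0]
contact_force: [0.2, 0.3, -0.6]
gripper_width: 0.326
grasp_force: 29.8
```

Emit:
{"method": "send_rows", "body": {
  "deltas": "0.013 -0.03 0 0; 0.022 -0.05 0 0; 0.0266 -0.06 0 0; 0.0266 -0.06 0 0; 0.0266 -0.06 0 0"
}}

```text
t: 18.7
eef_pos: [0.545, 0.0938, 0.2148]
tool_rot: [0.0, 0.994, 0.113, -0.0]
contact_force: [-0.3, -0.8, -0.3]
gripper_width: 0.335
grasp_force: 29.8
```

Emit:
{"method": "send_rows", "body": {
  "deltas": "0 0 0.02 0; 0 0 0.05 0; 0 0 0.07 0; 0 0 0.074 0; 0 0 0.074 0"
}}

```text
t: 19.2
eef_pos: [0.5449, 0.0938, 0.1407]
tool_rot: [0.0, 0.994, 0.113, -0.001]
contact_force: [0.2, 0.3, -0.7]
gripper_width: 0.33
grasp_force: 29.8
```

Emit:
{"method": "send_rows", "body": {
  "deltas": "0 0 0 0; 0 0 0 0; 0 0 0 0"
}}

```text
t: 19.5
eef_pos: [0.5458, 0.0953, 0.142]
tool_rot: [-0.0, 0.993, 0.114, 0.001]
contact_force: [-0.0, -0.7, -0.4]
gripper_width: 0.328
grasp_force: 29.8
```

Emit:
{"method": "send_rows", "body": {
  "deltas": "0 0 0.01 0; 0 0 0.022 0; 0 0 0.031 0; 0 0 0.036 0; 0 0 0.038 0"
}}

```text
t: 20.0
eef_pos: [0.5446, 0.0952, 0.1019]
tool_rot: [0.0, 0.993, 0.114, -0.001]
contact_force: [0.1, 0.5, -0.4]
gripper_width: 0.329
grasp_force: 29.8
```

Emit:
{"method": "send_rows", "body": {
  "deltas": "0 0 0 0; 0 0 0.001 0; 0 0 0.002 0; 0 0 0.002 0"
}}

```text
t: 20.4
eef_pos: [0.5453, 0.0953, 0.1012]
tool_rot: [0.0, 0.993, 0.114, 0.0]
contact_force: [-0.3, -0.2, -0.5]
gripper_width: 0.329
grasp_force: 29.8
```

Emit:
{"method": "send_rows", "body": {
  "deltas": "0 0 0.001 0; 0 0 0.0015 0; 0 0 0.0015 0"
}}

```text
t: 20.7
eef_pos: [0.5459, 0.0955, 0.1009]
tool_rot: [0.0, 0.993, 0.114, 0.001]
contact_force: [-2.7, -0.7, 9.5]
gripper_width: 0.325
grasp_force: 30.8
```

Emit:
{"method": "send_rows", "body": {
  "deltas": "0 0 0 0; 0 0 0 0; 0 0 0 0; 0 0 0 0",
  "claw": 0.6
}}

```text
t: 21.1
eef_pos: [0.5451, 0.0953, 0.0994]
tool_rot: [0.0, 0.993, 0.114, -0.0]
contact_force: [-0.2, 0.8, -0.3]
gripper_width: 0.6
grasp_force: 0.0
```

Emit:
{"method": "send_rows", "body": {
  "deltas": "0 0 -0.015 0; 0 0 -0.05 0; 0 0 -0.085 0; 0 0 -0.105 0; 0 0 -0.114 0"
}}

```text
t: 21.6
eef_pos: [0.5464, 0.0957, 0.2168]
tool_rot: [-0.0, 0.993, 0.114, 0.002]
contact_force: [0.8, 0.6, -0.2]
gripper_width: 0.597
grasp_force: 0.0
```

Emit:
{"method": "send_rows", "body": {
  "deltas": "-0.03 0.014 0 0; -0.065 0.03 0 0; -0.0805 0.037 0 0; -0.0805 0.037 0 0; -0.0805 0.037 0 0"
}}

```text
t: 22.1
eef_pos: [0.4754, 0.0412, 0.2137]
tool_rot: [-0.0, 0.993, 0.114, 0.0]
contact_force: [0.2, -0.8, 0.1]
gripper_width: 0.6
grasp_force: 0.0
```

Run:
```python
from h import *
p=bot.read_camera('side'); w=cloud(p); o=bot.get_obs(); print(o['t'],o['eef_pos'],o['contact_force'])
for k,xy,a,b in [("or",(.562,.024),.11,.13),("b",(.546,.095),.11,.13),("c",(.635,.04),.11,.13),("d",(.618,.112),.11,.13),("han",(.4755,.041),.1,.115)]:
    try: print(k,circ(w,xy,.025,a,b))
    except Exception as e: print(k,e)
cv2.imwrite('pics/s4.png',cv2.resize(p['img'][160:310,220:420,::-1],None,fx=4,fy=4))
```

```text
22.15 [0.47587827 0.04170464 0.21368353] [ 0.25101236 -0.69505421  0.17041026]
or [5.626e-01 2.070e-02 1.184e-01 5.640e-01 2.330e-02 1.540e-02 1.130e+02]
b [5.445e-01 9.120e-02 1.218e-01 5.449e-01 9.410e-02 1.570e-02 1.240e+02]
c [6.343e-01 3.690e-02 1.220e-01 6.340e-01 4.080e-02 1.620e-02 1.250e+02]
d [6.175e-01 1.086e-01 1.221e-01 6.183e-01 1.114e-01 1.640e-02 1.140e+02]
han [4.759e-01 3.800e-02 1.079e-01 4.766e-01 3.910e-02 1.260e-02 8.000e+01]
```

View pics/s4.png

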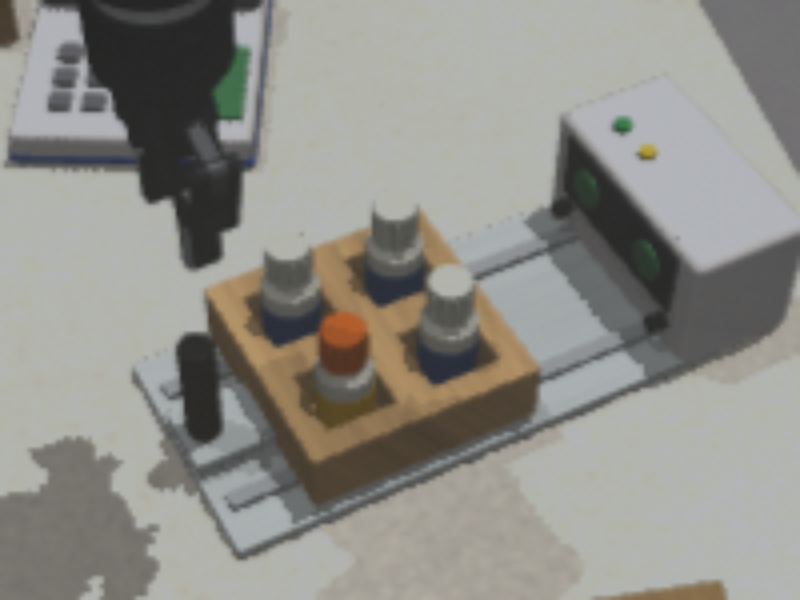

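All four bottles stand upright: orange (343,370), white (288,290), (395,250) and (450,320). The caps are at the right height and the gripper is over the handle at (200,385). Descending onto the handle.

Emit:
{"method": "send_rows", "body": {
  "deltas": "0 0 0.04 0; 0 0 0.085 0; 0 0 0.12 0; 0 0 0.135 0; 0 0 0.139 0"
}}

```text
t: 22.65
eef_pos: [0.4745, 0.042, 0.0723]
tool_rot: [-0.0, 0.993, 0.115, -0.002]
contact_force: [0.1, -0.1, 0.7]
gripper_width: 0.599
grasp_force: 0.0
```

Emit:
{"method": "send_rows", "body": {
  "deltas": "0 0 0 0; 0 0 0 0; 0 0 0 0; 0 0 0 0; 0 0 0 0",
  "claw": 0
}}

```text
t: 23.15
eef_pos: [0.4763, 0.0418, 0.0754]
tool_rot: [-0.0, 0.993, 0.114, 0.001]
contact_force: [1.8, 4.5, 1.0]
gripper_width: 0.27
grasp_force: 30.2
```

Gripped at about 23 mm, which fits the handle. Sliding gently.

Emit:
{"method": "send_rows", "body": {
  "deltas": "0.003 0 0 0; 0.008 0 0 0; 0.014 0 0 0; 0.02 0 0 0; 0.026 0 0 0"
}}

```text
t: 23.65
eef_pos: [0.5002, 0.0475, 0.0754]
tool_rot: [-0.0, 0.993, 0.114, -0.0]
contact_force: [-4.5, 3.5, 8.7]
gripper_width: 0.278
grasp_force: 31.1
```

Emit:
{"method": "send_rows", "body": {
  "deltas": "0.006 0 0 0; 0.012 0 0 0; 0.018 0 0 0; 0.024 0 0 0; 0.03 0 0 0"
}}

```text
t: 24.15
eef_pos: [0.5293, 0.0544, 0.0754]
tool_rot: [-0.0, 0.993, 0.114, -0.0]
contact_force: [-3.9, 4.0, 8.7]
gripper_width: 0.274
grasp_force: 31.0
```

Emit:
{"method": "send_rows", "body": {
  "deltas": "0.006 0 0 0; 0.011 0 0 0; 0.016 0 0 0; 0.02 0 0 0; 0.023 0 0 0"
}}

```text
t: 24.65
eef_pos: [0.5518, 0.0598, 0.0754]
tool_rot: [-0.0, 0.993, 0.114, -0.0]
contact_force: [-4.1, 3.5, 7.4]
gripper_width: 0.273
grasp_force: 30.9
```

Emit:
{"method": "send_rows", "body": {
  "deltas": "0.002 0 0 0; 0.004 0 0 0; 0.006 0 0 0; 0.0075 0 0 0; 0.009 0 0 0"
}}

```text
t: 25.15
eef_pos: [0.5604, 0.0618, 0.0754]
tool_rot: [-0.0, 0.993, 0.114, -0.0]
contact_force: [-4.3, 3.5, 7.0]
gripper_width: 0.271
grasp_force: 30.9
```

Emit:
{"method": "send_rows", "body": {
  "deltas": "0.001 0 0 0; 0.002 0 0 0; 0.003 0 0 0; 0.003 0 0 0; 0.003 0 0 0"
}}

```text
t: 25.65
eef_pos: [0.5635, 0.0625, 0.0754]
tool_rot: [-0.0, 0.993, 0.114, -0.0]
contact_force: [-3.4, 3.0, 7.4]
gripper_width: 0.272
grasp_force: 30.8
```

Emit:
{"method": "send_rows", "body": {
  "deltas": "0.0005 0 0 0; 0.001 0 0 0; 0.0015 0 0 0; 0.002 0 0 0; 0.002 0 0 0"
}}

```text
t: 26.15
eef_pos: [0.5637, 0.0626, 0.0754]
tool_rot: [0.0, 0.993, 0.114, -0.002]
contact_force: [-9.2, 2.2, 12.7]
gripper_width: 0.271
grasp_force: 31.4
```

Emit:
{"method": "send_rows", "body": {
  "deltas": "0.0005 0 0 0; 0.001 0 0 0; 0.001 0 0 0"
}}

```text
t: 26.45
eef_pos: [0.5637, 0.0626, 0.0754]
tool_rot: [0.0, 0.993, 0.114, -0.003]
contact_force: [-11.9, 1.3, 17.4]
gripper_width: 0.271
grasp_force: 31.7
```

Emit:
{"method": "send_rows", "body": {
  "deltas": "0 0 0 0; 0 0 0 0; 0 0 0 0; 0 0 0 0",
  "claw": 0.6
}}

```text
t: 26.85
eef_pos: [0.5668, 0.0619, 0.0744]
tool_rot: [0.0, 0.993, 0.114, -0.0]
contact_force: [-0.3, 0.5, 0.1]
gripper_width: 0.595
grasp_force: 0.0
```

Emit:
{"method": "send_rows", "body": {
  "deltas": "0 0 -0.015 0; 0 0 -0.05 0; 0 0 -0.09 0; 0 0 -0.13 0; 0 0 -0.15 0"
}}

```text
t: 27.35
eef_pos: [0.5683, 0.0627, 0.2295]
tool_rot: [-0.0, 0.993, 0.114, 0.003]
contact_force: [-0.3, -0.0, -0.1]
gripper_width: 0.603
grasp_force: 0.0
```

Run:
```python
from h import *
p=bot.read_camera('side'); w=cloud(p); o=bot.get_obs(); print(o['t'],o['eef_pos'],o['contact_force'])
s=np.array([.0877,.0204])
for k,xy,a,b in [("or",(.562,.024),.11,.13),("b",(.546,.095),.11,.13),("c",(.635,.04),.11,.13),("d",(.618,.112),.11,.13),("han",(.4755,.041),.1,.115)]:
    try: print(k,circ(w,np.array(xy)+s,.025,a,b)[:3]-np.r_[s,0])
    except Exception as e: print(k,e)
cv2.imwrite('pics/s5.png',cv2.resize(p['img'][160:310,220:420,::-1],None,fx=4,fy=4))
```

```text
27.4 [0.56946239 0.06299315 0.23169973] [0.92284813 0.80635875 2.26709849]
or [0.5623 0.0211 0.1184]
b [0.5444 0.0918 0.1214]
c [0.6333 0.0378 0.1216]
d [0.617  0.1086 0.1216]
han [0.4754 0.0383 0.1081]
```

View pics/s5.png

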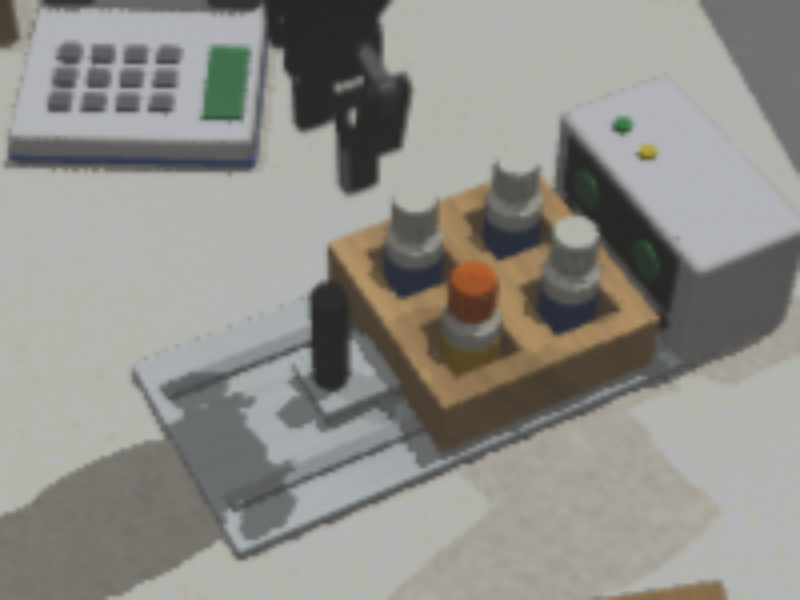

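The carrier is against the scanner stops at (660,320), all four bottles are upright, and the gripper is clear.

```bash
python3 -c "
from h import *
print(bot.hand_in())"
```

```text
the job is handed in; nothing more can be done
None
```

The job is handed in: three white-capped bottles stand on their pads, the orange one is still in its well, and the carrier is against its end stop at the scanner and released, at 27 s of the 72 s allowed.

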